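Drive the ejector rod home in the mould block

TASK

Lift the ejector rod off its rest and slide its tapered end about halfway into the bore of the white mould block. Let go of it, take hold again further back, and push it home until the ejector plate is out of the far side as far as it goes and the rod bears on the stop with a firm 15 to 20 N; then let go and leave the rod in. Never ram or wedge it: keep it in line with the bore. Leave the jar, tin and pot alone.

Things in the scene. Friction and masses are not known exactly. Their poses are not given: they have to be found in the camera images.
- rod: Loose steel ejector rod, about 0.22 kg, 200 mm long. Origin on its axis at mid-length, +x to the tapered end. Shaft 14 mm thick from x = -88 to +96 mm, 9 mm at the tip (x = +100). Head 20 mm thick, x = -100 to -88. Balance point x = -6 mm. Starts level in the rest, axis 50 mm above the table, tip roughly away from the robot. It may roll: use only the direction of its x axis.
- rod_tip (a point): Centre of the rod's tapered tip face, 100 mm along +x from the rod's origin; axes as the rod's. Let go about halfway in, the rod sags in the loose bore by some 0.03 rad, head low: hold it lightly at first and lift it level before pushing on, or it wedges.
- rest: Fixed dark steel base 150 x 60 x 6 mm with two posts at x = -55 and +55 mm (8 mm thick, 34 mm wide, 53 mm high), each with a U-notch 16 mm wide, 10 mm deep, open upward, that carries the rod. Origin centre of underside; x along the rod. Between the posts 100 mm are clear for fingers.
- mould: Fixed white plastic block, 140 mm long (x 0 to 140), 60 mm wide, z 34 to 86 mm, on a steel foot 86 mm wide. Origin on the table right below the bore's mouth; +x is the direction of insertion, roughly away from the robot. The level bore runs through it along x, 60 mm above the table, diameter 15.6 mm, mouth chamfered 2 mm.
- bore_mouth (a point): Centre of the bore's mouth in the block's near face, 60 mm above the table; +x into the bore. The rod's tip meets the ejector's stem, whose set length cannot be seen, anywhere 101 to 124 mm inside, then works against its drag; the rigid stop comes with the tip 121 to 139 mm inside (61 to 79 mm of rod, head included, still stand out) and must be felt.
- ejector (a joint): Slide of the steel ejector (56 x 48 x 8 mm plate at the far end of the mould, with a stem in the bore): 0 = plate in, 0.020 m = plate out against its rigid stop. Starts between 0 and 0.005. Drags with about 6 N (with the rod's own friction up to 13 N) and stays where it is left.
- jar: Bystander: spice jar with red cap, 45 mm wide, 106 mm high; origin centre of underside.
- tin: Bystander: round food tin, 75 mm wide, 58 mm high; origin centre of underside.
- pot: Bystander: small open steel pot, 57 mm wide, 40 mm high; origin centre of underside.

How it is judged:
On the way, in this order (a step that is already met when the one before it is completed fails the run):
1. the held rod is in the bore, tip at least 40 mm inside (x of rod_tip in the frame of bore_mouth above 0.04 m and y of rod_tip in the frame of bore_mouth between -0.003 and 0.003 m and z of rod_tip in the frame of bore_mouth between -0.003 and 0.003 m and angle between the x axis of rod and the x axis of mould, either way round below 0.06 rad and contact force between the fingers and rod above 1 N), for 0.1 s.
2. partway in (tip 40 to 98 mm inside) the rod is let go (x of rod_tip in the frame of bore_mouth between 0.04 and 0.098 m and contact force between the fingers and rod below 0.1 N), for 0.1 s.
3. the rod is pressed firmly (more than 11 N) home, the ejector plate on its stop (x of rod_tip in the frame of bore_mouth above 0.118 m and value of joint ejector above 0.0185 m and contact force between rod and mould above 11 N), for 0.1 s.
At the end, for the whole second after the job is handed in: The rod rests in the bore, released, still and in line with it, its tip at least 118 mm inside, and the ejector plate is out to within 2 mm of its stop (joint above 0.018) (x of rod_tip in the frame of bore_mouth above 0.118 m and y of rod_tip in the frame of bore_mouth between -0.003 and 0.003 m and z of rod_tip in the frame of bore_mouth between -0.003 and 0.003 m and angle between the x axis of rod and the x axis of mould, either way round below 0.05 rad and value of joint ejector above 0.018 m and linear speed of rod below 0.01 m/s); the robot touches nothing.
It fails at once if rod and mould (with its ejector) press on each other with more than 35 N, all contacts summed (contact force between rod and mould above 35 N).
It fails at once if robot pushes the mould, its ejector or the rest directly with more than 15 N (contact force between any of the arm, the fingers and mould above 15 N or contact force between the fingers and rest above 15 N).
It fails at once if a bystander is moved by more than 20 mm (distance of any of jar, tin, pot from where it was at the start of the episode above 0.02 m).
It also fails if it takes over 64 s, if anything falls off the work surface, if the arm or the gripper's body presses on something with over 40 N, if the wrist force passes 120 N, or if a joint passes its speed limit or range.

ROBOT

A 6-joint arm with a two-finger parallel gripper is mounted at the origin on a cart in front of the work surface, level with it; the furniture and walls round the work are solid. World frame = base frame: x ahead of the robot, y to its left, z up, the work surface at z = 0. Lengths are in m, angles in rad, forces in N, time in s.
With the tool pointing down it reaches from about 0.35 to 0.975 m from the base axis. Payload 4.9 kg.
Tool frame: the origin (TCP) lies at the very end of the fingers, on their centre line; the grasp point (between the pads) lies 19 mm behind it; z points along the fingers, y is the direction in which the jaws open and shut (so a half turn about z gives the same grasp; the last joint's range is limited). The gripper opens to 85 mm and grips with 20 to 120 N. Pads are 22 mm wide; open, the fingers measure 114 mm over their backs; the gripper's body (76 mm by 85 mm) begins 54 mm behind the grasp point. The pads swing forward as they close: fully open they stand 13 mm farther back than shut.
Start: joints at [-1.364, 0.053, 1.613, -0, 1.476, -0.119], TCP at [0.2, -0.592, 0.231] pointing down, gripper open.
Joint ranges: [-3.01, 3.01], [-1.01, 2.22], [0.06, 2.58], [-1.02, 4.17], [0.09, 2.62], [-3.14, 3.14]. Speed limits (rad/s): [2.57, 2.57, 3.14, 3.14, 3.14, 3.14].

INTERFACE

Orientations are given as a rotation vector (axis times angle).
In Python, from station import ctrl gives the robot as it stands.
- The arm moves only by the tool apply_moves, never from a script. Its argument "deltas" is a list of rows, each a list of 5 numbers: the shift along the tool's x, y, z in m, then the turn about the tool's z in rad, then the gripper's target within -1 to 1 (fully open at 1, half-way at 0, shut at -1). A call has exactly 8 rows; each row shifts and turns the pose as measured when the row begins, along the tool's axes as they then stand; what a row does not reach is not made up. A row lasts 1/8 s, in which the tool goes at most 62.5 mm and 10.7 degrees, less where a joint would pass 70% of its speed; a pose out of reach is approached as far as the arm can. A call with a gripper value outside its range is refused whole. The fingers move at their own pace and stop on an object; "grip_force" is the grip in N (left out, the last holds). Time passes only in rows, so rows that do not move let the fingers close, or fill a call up. It gives the time, the measured TCP pose, the force and the opening at its end, in the units of the state.
- ctrl.get_obs(): the state, without advancing time (a new reading comes with each control period).
- ctrl.get_image(name): name is "side" or "top"; returns a dict with "img" (420x560x3 uint8, red, green, blue), "range_z" (420x560 float32, m along the optical axis (not along the pixel's ray), 0 where there is no reading), "mtx" (3x3 intrinsics, pixels), "k1" (the pictures are not rectified: a ray, as slopes to the right and down, at radius r is drawn at 1 + k1 r^2 times it, then the intrinsics apply), "eye" and "attitude" of the camera in the world. Camera axes: x right, y down, z forward; pixel columns grow to the right and rows downward; lengths in m; the calibration is good to about 2 mm. A picture is of the moment at which its call begins.
- ctrl.finish_job(): hands the job in, once; it reports no verdict.
Trained networks look in a picture, given as the dict that the camera call returned (one of the last four; its "shot" number tells which), for a name from the list of things; names that differ only in an ending like _2 or _b are one class to them, and where a whole thing is asked for, a point or a joint stands for the part that bears it (a point fixed in the world has none). Each returns a list of dicts, best first, with "confidence" (0 to 1); they miss things now and then, are a little off and sometimes report something else, mostly with a low value. They report only what shows in the picture. A call takes as long as a camera call.
- ctrl.search_frame(picture, target): "extent" ([left, top, width, height] in pixels, round what is visible of it).
- ctrl.spot_point(picture, target): "uv" ([column, row] in pixels: a listed point, or the origin of a listed thing).
The state is a dict: "t": time; "q": joint angles; "dq": joint speeds; "effort": joint torques, N m; "tool_pos": TCP position; "tool_rot": TCP orientation; "contact_force": force on the tool from outside, world axes, zero at the start; "wrist_torque": the same for the moment, N m; "opening": finger opening in m.
Only numpy, scipy, OpenCV 4.12 (cv2) and the standard library are available. Lean on these libraries where they do the work, as an engineer would, in place of code of your own. Each camera call takes 0.05 s, during which the arm holds its last target.

## Working session

There is one attempt and no reset: what is moved stays moved. The work goes in short steps, Python scripts to look and compute and a tool call to move; the robot and the scene stay as the last step left them, time stands still between calls to the robot, and variables do not carry over. Pictures are saved under pics/ and viewed, and the job is handed in when it is done.

Besides the shell and the picture viewer there is one more tool, called in YAML: its name, and indented under it one key for each argument. apply_moves: Moves the arm, as the interface text tells. Its arguments: {"type":"object","properties":{"deltas":{"type":"array"},"grip_force":{"type":"number"}},"required":["deltas"]}

```bash
mkdir -p pics; ls; python3 - <<'E'
from station import ctrl
import cv2, numpy as np, pickle
o=ctrl.get_obs(); print({k:np.round(v,4) for k,v in o.items()})
D={}
for n in("side","top"):
    p=ctrl.get_image(n); D[n]=p
    cv2.imwrite(f"pics/a_{n}.png",p["img"][:,:,::-1])
    print(n,p.keys(),np.round(p["mtx"],2).tolist(),p["k1"],p["eye"],p["attitude"])
    for t in("rod","rest","mould","ejector"): 
        r=ctrl.search_frame(p,t); print(t,[(np.round(a["extent"],1).tolist(),round(a["confidence"],2)) for a in r[:2]])
    for t in("rod","rod_tip","rest","mould","bore_mouth","jar","tin","pot"): 
        r=ctrl.spot_point(p,t); print(t,[(np.round(a["uv"],1).tolist(),round(a["confidence"],2)) for a in r[:2]])
pickle.dump(D,open("a.pkl","wb"))
E
```

```text
pics
{'t': np.float64(0.0), 'q': array([-1.364 ,  0.0533,  1.6143, -0.    ,  1.476 , -0.119 ]), 'dq': array([-0.0006, -0.001 ,  0.0004,  0.0006, -0.001 ,  0.0008]), 'effort': array([ 1.60000e-03, -3.93681e+01, -3.70173e+01, -1.00000e-04,
        7.10000e-03, -0.00000e+00]), 'tool_pos': array([ 0.1999, -0.5915,  0.2301]), 'tool_rot': array([-3.098e+00, -5.093e-01,  2.000e-04]), 'contact_force': array([-0.3066, -0.1818,  0.1081]), 'wrist_torque': array([-0.0293,  0.0618, -0.0059]), 'opening': np.float64(0.0851)}
side dict_keys(['img', 'range_z', 'mtx', 'k1', 'eye', 'attitude', 'shot']) [[415.24, 0.0, 279.36], [0.0, 415.24, 214.21], [0.0, 0.0, 1.0]] -0.1305597223546065 [ 0.26285605 -1.04849607  0.47283614] [-2.07474979  0.30034709 -0.20761144]
rod [([236.8, 231.2, 103.0, 6.4], 0.75)]
rest [([255.3, 229.5, 73.0, 42.1], 0.78)]
mould [([276.5, 158.7, 72.8, 51.7], 0.59)]
ejector []
rod [([291.8, 234.9], 0.65)]
rod_tip [([342.2, 233.6], 0.91), ([251.1, 301.4], 0.53)]
rest [([284.0, 250.8], 0.78)]
mould [([283.2, 199.2], 0.7), ([340.4, 233.3], 0.56)]
bore_mouth [([287.8, 177.7], 0.94)]
jar [([247.9, 300.4], 0.88)]
tin [([190.7, 246.0], 0.96)]
pot [([375.7, 231.3], 0.79)]
top dict_keys(['img', 'range_z', 'mtx', 'k1', 'eye', 'attitude', 'shot']) [[474.09, 0.0, 275.95], [0.0, 474.09, 212.07], [0.0, 0.0, 1.0]] 0.04981966173218102 [ 0.35225932 -0.34977217  0.91880759] [-2.13421335  2.13458472 -0.16335959]
rod [([362.9, 255.3, 36.8, 28.2], 0.72), ([311.6, 161.4, 19.9, 107.4], 0.62)]
rest [([300.6, 182.7, 36.5, 82.1], 0.71)]
mould [([178.9, 93.5, 56.4, 93.2], 0.62)]
ejector [([193.2, 93.1, 29.0, 8.9], 0.58), ([312.1, 160.1, 17.7, 108.4], 0.25)]
rod [([322.6, 213.4], 0.55)]
rod_tip [([328.9, 161.7], 0.7)]
rest [([322.0, 221.6], 0.86)]
mould [([201.2, 187.7], 0.94)]
bore_mouth [([198.5, 177.8], 0.57)]
jar [([372.9, 267.2], 0.9)]
tin [([275.6, 311.4], 0.74)]
pot [([297.2, 116.1], 0.73)]
```

View pics/a_side.png

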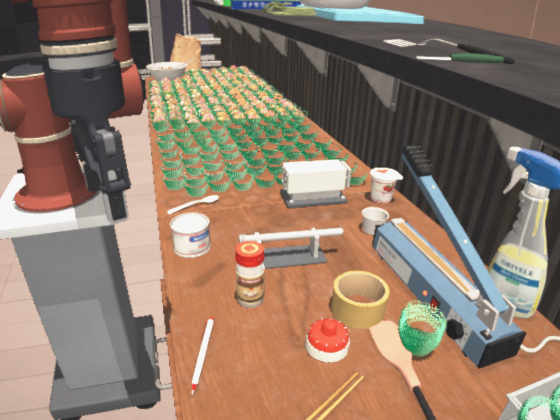

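View pics/a_top.png

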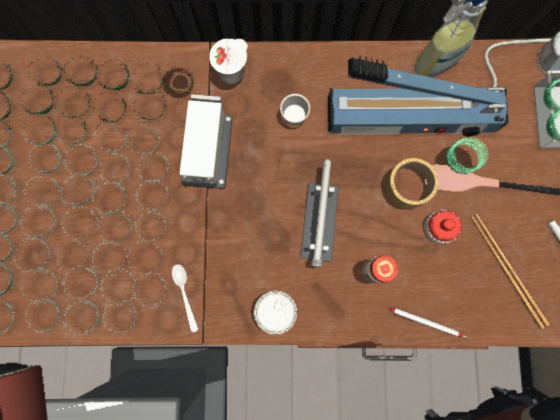

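The side view shows the rod on its rest at about (245–340, 235), the mould at (315, 180) with its bore mouth on the left face, and the tin, jar and pot around them. The top view shows the rod from head (317, 265) to tip (327, 160) and the mould from (190, 183) to (215, 97). Next I measure precisely.

```bash
cat > h.py <<'E'
import numpy as np, cv2
from scipy.spatial.transform import Rotation as R
def dist(p): return np.array([p["k1"],0,0,0,0.])
def proj(p,X):
    A=R.from_rotvec(p["attitude"]).as_matrix(); c=(np.atleast_2d(X)-p["eye"])@A
    s=c[:,:2]/c[:,2:]; s=s*(1+p["k1"]*(s**2).sum(1,keepdims=True))
    return s@p["mtx"][:2,:2].T+p["mtx"][:2,2]
def slopes(p,uv):
    return cv2.undistortPointsIter(np.asarray(uv,float).reshape(-1,1,2),p["mtx"],dist(p),None,None,(3,100,1e-10)).reshape(-1,2)
def ray(p,uv):
    A=R.from_rotvec(p["attitude"]).as_matrix(); s=slopes(p,uv); return np.c_[s,np.ones(len(s))]@A.T
def onz(p,uv,z):
    d=ray(p,uv); return p["eye"]+d*((z-p["eye"][2])/d[:,2])[:,None]
def cloud(p):
    h,w=p["range_z"].shape; u,v=np.meshgrid(np.arange(w),np.arange(h))
    d=ray(p,np.c_[u.ravel(),v.ravel()]); return (p["eye"]+d*p["range_z"].reshape(-1,1)).reshape(h,w,3)
E
python3 - <<'E'
import pickle,numpy as np,cv2
from h import *
D=pickle.load(open("a.pkl","rb"))
t=D["top"];s=D["side"]
C=cloud(t); 
print("table",C[230:240,240:260].reshape(-1,3).mean(0))
print("rod ends",onz(t,[(327,160),(317,265)],.05))
print("rod z col", C[165:265:10,322])
print("mould top",C[110:180:20,203])
cs=cloud(s); print("side table",cs[275,200:230:10], "mould", cs[170,310])
for n,p in D.items():
    im=p["img"][:,:,::-1]
    for k,(a,b,c,d) in (dict(m=(170,250,85,195),r=(290,350,150,275)) if n=="top" else dict(m=(270,360,150,215),r=(230,350,220,275))).items():
        cv2.imwrite(f"pics/b_{n}_{k}.png",cv2.resize(im[c:d,a:b],None,fx=5,fy=5,interpolation=cv2.INTER_CUBIC))
E
```

```text
table [ 4.56590833e-01 -2.91244800e-01  2.82383895e-04]
rod ends [[ 0.59217866 -0.43938141  0.05      ]
 [ 0.39509324 -0.4179113   0.05      ]]
rod z col [[ 0.59525737 -0.43426475  0.00187775]
 [ 0.56194665 -0.42908392  0.0551396 ]
 [ 0.54230287 -0.42857237  0.05772533]
 [ 0.52377967 -0.42846573  0.05586735]
 [ 0.50518473 -0.42829665  0.05466213]
 [ 0.48599037 -0.42773228  0.05779332]
 [ 0.46797305 -0.42778484  0.0540887 ]
 [ 0.44962683 -0.42759423  0.05304276]
 [ 0.43563802 -0.43159324  0.0051884 ]
 [ 0.41624908 -0.43108994  0.00741913]]
mould top [[ 0.6778165  -0.20888787  0.08450267]
 [ 0.63797144 -0.21049842  0.08904954]
 [ 0.60100595 -0.21098718  0.08684943]
 [ 0.56411186 -0.21161715  0.08539801]]
side table [[ 3.13027998e-01 -4.36380497e-01 -1.02772982e-03]
 [ 3.30550943e-01 -4.42689769e-01  2.27543292e-04]
 [ 3.48237570e-01 -4.47032358e-01 -6.25046782e-05]] mould [ 0.60322387 -0.22515028  0.08614202]
```

View pics/b_top_m.png

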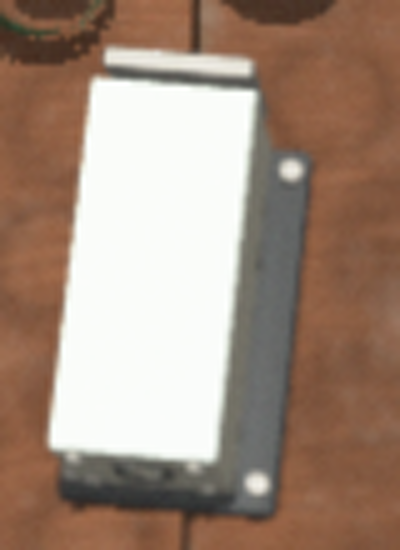

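View pics/b_side_m.png

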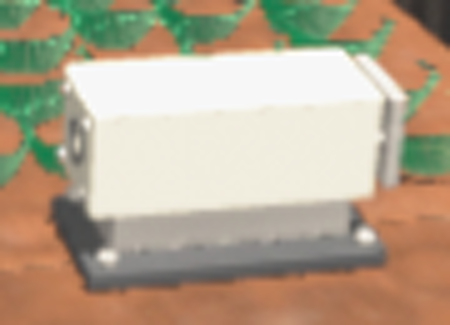

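View pics/b_top_r.png

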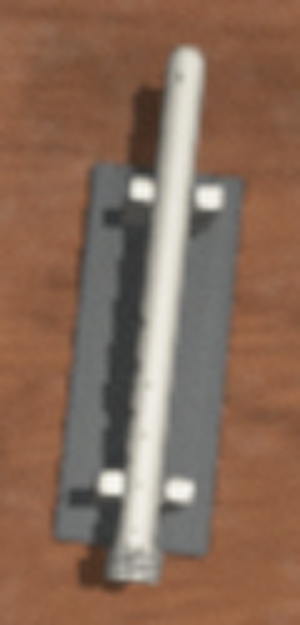

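```bash
cat >> h.py <<'E'
def mould_fit(p):
    S=8; g=cv2.resize(p["img"].min(2)[85:195,170:250],None,fx=S,fy=S,interpolation=cv2.INTER_CUBIC)
    m=(g>232).astype(np.uint8)
    n,l,st,_=cv2.connectedComponentsWithStats(m); k=1+st[1:,4].argmax(); 
    ys,xs=np.nonzero(l==k); uv=np.c_[(xs+.5)/S-.5+170,(ys+.5)/S-.5+85]
    W=onz(p,uv,.086)[:,:2]
    r=cv2.minAreaRect((W*1000).astype(np.float32)); c=W.mean(0)
    u=np.linalg.svd(np.cov((W-c).T))[0][:,0]; u*=np.sign(u[0])
    return c,np.arctan2(u[1],u[0]),r,len(W)
E
python3 - <<'E'
import pickle,numpy as np,cv2
from h import *
D=pickle.load(open("a.pkl","rb"));t=D["top"];s=D["side"]
c,a,r,n=mould_fit(t); print("mould",c,a,r)
u=np.array([np.cos(a),np.sin(a)]); m=c-.07*u; print("mouth xy",m, proj(s,[*m,.06]),proj(t,[*m,.06]))
# rod
g=t["img"].min(2).astype(float); L=[]
for v in list(range(167,183))+list(range(192,242)):
    row=g[v,300:345]; 
    w=np.clip(row-120,0,None); 
    # largest around expected centre
    ce=327-(v-160)*10/105-300; x=np.arange(45); k=abs(x-ce)<7
    w=w*k; L.append(((w*x).sum()/w.sum()+300,v))
W=onz(t,L,.05)[:,:2]; pf=np.polyfit(W[:,0],W[:,1],1); res=W[:,1]-np.polyval(pf,W[:,0]); k=abs(res)<.0015
pf=np.polyfit(W[k,0],W[k,1],1); print("rod yaw",np.arctan(pf[0]),"resid",res.std(),k.sum(),"y at .49",np.polyval(pf,.49))
E
```

```text
mould [ 0.62303382 -0.2050674 ] -0.08651962174830538 ((623.7503662109375, -205.05413818359375), (58.975616455078125, 139.4058380126953), 85.00365447998047)
mouth xy [ 0.55329565 -0.19901858] [[285.75706812 177.85612504]] [[198.25133218 179.0645478 ]]
rod yaw -0.11915511686212714 resid 0.00011304067925727596 66 y at .49 -0.4282418561935497
```

```bash
cat >> h.py <<'E'
def go(o,P,yaw,n,grip,zfirst=None):
    "n equal rows to TCP P, yaw of tool x; prints rows"
    Rm=R.from_rotvec(o["tool_rot"]).as_matrix(); p=np.array(o["tool_pos"]); 
    y0=np.arctan2(Rm[1,0],Rm[0,0]); dy=(yaw-y0+np.pi)%(2*np.pi)-np.pi
    step=(np.array(P)-p)/n; rows=[]
    for i in range(n):
        rows.append([*np.round(Rm.T@step,4).tolist(),round(-dy/n,4),grip]); Rm=R.from_euler("z",dy/n).as_matrix()@Rm
    for r in rows: print(r)
def st(o):
    Rm=R.from_rotvec(o["tool_rot"]).as_matrix()
    print("t",round(float(o["t"]),2),"pos",np.round(o["tool_pos"],4),"yaw",round(float(np.arctan2(Rm[1,0],Rm[0,0])),4),"zaxis",np.round(Rm[:,2],4),"F",np.round(o["contact_force"],2),"T",np.round(o["wrist_torque"],2),"op",round(float(o["opening"]),4))
E
python3 - <<'E'
from station import ctrl; from h import *
o=ctrl.get_obs(); st(o); go(o,[.4873,-.4279,.15],-.119,8,1)
E
```

```text
t 1.3 pos [ 0.2    -0.5921  0.2313] yaw 0.3257 zaxis [-0. -0. -1.] F [ 0.48 -0.43 -1.43] T [ 0.01  0.03 -0.01] op 0.0854
[0.0406, -0.008, 0.0102, np.float64(0.0556), 1]
[0.0401, -0.0102, 0.0102, np.float64(0.0556), 1]
[0.0395, -0.0124, 0.0102, np.float64(0.0556), 1]
[0.0387, -0.0146, 0.0102, np.float64(0.0556), 1]
[0.0378, -0.0167, 0.0102, np.float64(0.0556), 1]
[0.0369, -0.0188, 0.0102, np.float64(0.0556), 1]
[0.0357, -0.0208, 0.0102, np.float64(0.0556), 1]
[0.0345, -0.0228, 0.0102, np.float64(0.0556), 1]
```

apply_moves:
  deltas:
    - [0.0406,-0.008,0.007,0.0556,1]
    - [0.0401,-0.0102,0.008,0.0556,1]
    - [0.0395,-0.0124,0.01,0.0556,1]
    - [0.0387,-0.0146,0.01,0.0556,1]
    - [0.0378,-0.0167,0.0102,0.0556,1]
    - [0.0369,-0.0188,0.0102,0.0556,1]
    - [0.0357,-0.0208,0.0102,0.0556,1]
    - [0.0345,-0.0228,0.0102,0.0556,1]
  grip_force: 20

```text
t: 2.3
tool_pos: [0.4953, -0.4284, 0.1553]
tool_rot: [3.129, -0.219, 0.003]
contact_force: [0.4, -0.5, -0.4]
opening: 0.0855
```

```bash
python3 - <<'E'
from station import ctrl; from h import *
o=ctrl.get_obs(); st(o); go(o,[.4873,-.4279,.09],-.119,8,0)
E
```

```text
t 2.3 pos [ 0.4953 -0.4284  0.1553] yaw -0.14 zaxis [ 0.0018 -0.0051 -1.    ] F [ 0.39 -0.5  -0.36] T [ 0.   -0.04  0.01] op 0.0855
[-0.001, 0.0, 0.0082, np.float64(-0.0026), 0]
[-0.001, 0.0, 0.0082, np.float64(-0.0026), 0]
[-0.001, 0.0, 0.0082, np.float64(-0.0026), 0]
[-0.001, 0.0, 0.0082, np.float64(-0.0026), 0]
[-0.001, 0.0, 0.0082, np.float64(-0.0026), 0]
[-0.001, 0.0, 0.0082, np.float64(-0.0026), 0]
[-0.001, 0.0, 0.0082, np.float64(-0.0026), 0]
[-0.001, 0.0, 0.0082, np.float64(-0.0026), 0]
```

apply_moves:
  deltas:
    - [-0.008,0,0.016,-0.02,0]
    - [0,0,0.016,0,0]
    - [0,0,0.016,0,0]
    - [0,0,0.016,0,0]
    - [0,0,0.01,0,0]
    - [0,0,0,0,0]
    - [0,0,0,0,0]
    - [0,0,0,0,0]

```text
t: 3.3
tool_pos: [0.4866, -0.4281, 0.0762]
tool_rot: [3.131, -0.186, 0.002]
contact_force: [0.0, -1.2, 0.5]
opening: 0.0431
```

```bash
python3 - <<'E'
from station import ctrl; from h import *
import cv2
o=ctrl.get_obs(); st(o); go(o,[.4873,-.4279,.032],-.119,1,0)
for n in("side","top"):
    p=ctrl.get_image(n); im=p["img"][:,:,::-1]
    a,b,c,d=(270,370,120,260) if n=="top" else (220,360,150,275)
    cv2.imwrite(f"pics/c_{n}.png",cv2.resize(im[c:d,a:b],None,fx=4,fy=4,interpolation=cv2.INTER_CUBIC))
    print(n,proj(p,[o["tool_pos"]])-[a,c])
E
```

```text
t 3.3 pos [ 0.4866 -0.4281  0.0762] yaw -0.1189 zaxis [ 0.001  -0.0047 -1.    ] F [ 0.01 -1.16  0.51] T [-0.03  0.02 -0.01] op 0.0431
[0.0006, -0.0005, 0.0442, np.float64(0.0001), 0]
side [[70.12539933 73.97039829]]
top [[53.10883044 93.06757492]]
```

View pics/c_side.png

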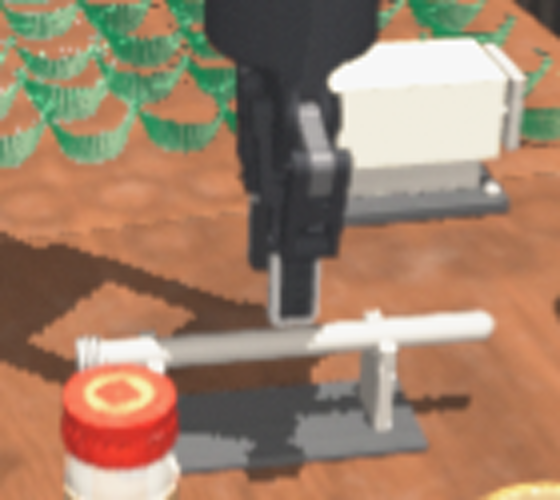

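View pics/c_top.png

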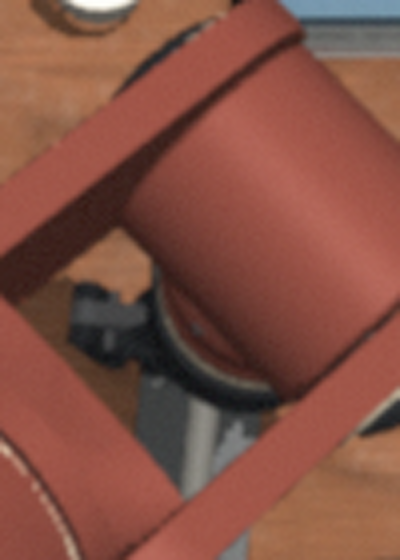

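The side view shows the fingers above mid-rod at about crop (295, 300), straddling it, but the arm blocks the top view. I'll go down and close gently.

apply_moves:
  deltas:
    - [0,0,0.012,0,0]
    - [0,0,0.012,0,0]
    - [0,0,0.012,0,0]
    - [0,0,0.006,0,0]
    - [0,0,0,0,0]
    - [0,0,0,0,0]
    - [0,0,0,0,-0.4]
    - [0,0,0,0,-0.5]
  grip_force: 20

```text
t: 4.4
tool_pos: [0.4871, -0.4284, 0.0316]
tool_rot: [3.131, -0.186, 0.003]
contact_force: [-0.6, 0.5, -0.1]
opening: 0.0211
```

```bash
python3 - <<'E'
from station import ctrl; from h import *
o=ctrl.get_obs(); st(o); go(o,[.4873,-.4279,.032],-.119,1,0)
E
```

```text
t 4.4 pos [ 0.4871 -0.4284  0.0316] yaw -0.1186 zaxis [ 0.0015 -0.0052 -1.    ] F [-0.63  0.52 -0.12] T [ 0.01 -0.02  0.02] op 0.0211
[0.0002, -0.0005, -0.0004, np.float64(0.0004), 0]
```

apply_moves:
  deltas:
    - [0,0,0,0,-0.6]
    - [0,0,0,0,-0.7]
    - [0,0,0,0,-0.8]
    - [0,0,0,0,-0.9]
    - [0,0,0,0,-1]
    - [0,0,0,0,-1]
    - [0,0,0,0,-1]
    - [0,0,0,0,-1]
  grip_force: 30

```text
t: 5.4
tool_pos: [0.4873, -0.4284, 0.0322]
tool_rot: [3.131, -0.185, 0.004]
contact_force: [0.6, 1.2, 0.6]
opening: 0.013
```

```bash
python3 - <<'E'
from station import ctrl; from h import *
o=ctrl.get_obs(); st(o)
E
```

```text
t 5.4 pos [ 0.4873 -0.4284  0.0322] yaw -0.1183 zaxis [ 0.002  -0.0056 -1.    ] F [0.62 1.21 0.55] T [0.02 0.01 0.06] op 0.013
```

apply_moves:
  deltas:
    - [0,0,-0.006,0,-1]
    - [0,0,-0.012,0,-1]
    - [0,0,-0.015,0,-1]
    - [0,0,-0.015,0,-1]
    - [0,0,-0.01,0,-1]
    - [0,0,0,0,-1]
    - [0,0,0,0,-1]
    - [0,0,0,0,-1]

```text
t: 6.4
tool_pos: [0.4868, -0.4279, 0.0941]
tool_rot: [3.131, -0.186, 0.003]
contact_force: [0.2, 0.3, -2.6]
opening: 0.0128
```

```bash
python3 - <<'E'
from station import ctrl; from h import *
o=ctrl.get_obs(); st(o);go(o,[.4328,-.1885,.1],-.0865,7,-1)
E
```

```text
t 6.4 pos [ 0.4868 -0.4279  0.0941] yaw -0.1185 zaxis [ 0.0017 -0.0056 -1.    ] F [ 0.2   0.29 -2.58] T [-0.01 -0.03 -0.01] op 0.0128
[-0.0117, -0.033, -0.001, np.float64(-0.0046), -1]
[-0.0116, -0.0331, -0.001, np.float64(-0.0046), -1]
[-0.0114, -0.0331, -0.001, np.float64(-0.0046), -1]
[-0.0112, -0.0332, -0.001, np.float64(-0.0046), -1]
[-0.0111, -0.0332, -0.001, np.float64(-0.0046), -1]
[-0.0109, -0.0333, -0.001, np.float64(-0.0046), -1]
[-0.0108, -0.0333, -0.001, np.float64(-0.0046), -1]
```

apply_moves:
  deltas:
    - [-0.005,-0.014,-0.001,-0.004,-1]
    - [-0.011,-0.032,-0.001,-0.004,-1]
    - [-0.0114,-0.0331,-0.001,-0.0046,-1]
    - [-0.0112,-0.0332,-0.001,-0.0046,-1]
    - [-0.0111,-0.0332,-0.001,-0.0046,-1]
    - [-0.0109,-0.033,-0.001,-0.0046,-1]
    - [-0.0108,-0.033,-0.001,-0.0046,-1]
    - [-0.004,-0.012,0,0,-1]

```text
t: 7.4
tool_pos: [0.4288, -0.1843, 0.096]
tool_rot: [-3.137, 0.134, 0.006]
contact_force: [0.3, 0.4, -1.9]
opening: 0.0125
```

```bash
python3 - <<'E'
from station import ctrl; from h import *
o=ctrl.get_obs(); st(o);go(o,[.4328,-.1885,.05],-.0865,1,-1)
E
```

```text
t 7.4 pos [ 0.4288 -0.1843  0.096 ] yaw -0.0857 zaxis [-0.0038  0.0014 -1.    ] F [ 0.27  0.38 -1.95] T [-0.03 -0.03 -0.02] op 0.0125
[0.0046, 0.0038, 0.0459, np.float64(0.0008), -1]
```

apply_moves:
  deltas:
    - [0.002,0.004,0.01,0,-1]
    - [0,0,0.012,0,-1]
    - [0,0,0.012,0,-1]
    - [0,0,0.01,0,-1]
    - [0,0,0.004,0,-1]
    - [0,0,0,0,-1]
    - [0,0,0,0,-1]
    - [0,0,0,0,-1]

```text
t: 8.4
tool_pos: [0.4303, -0.1904, 0.0439]
tool_rot: [-3.138, 0.137, 0.007]
contact_force: [-0.6, -0.2, -1.5]
opening: 0.0125
```

```bash
python3 - <<'E'
from station import ctrl; from h import *
import pickle
o=ctrl.get_obs(); st(o);go(o,[.4328,-.1885,.0422],-.0865,1,-1)
D={}
for n in("side","top"):
    p=ctrl.get_image(n); im=p["img"][:,:,::-1]; D[n]=p
    a,b,c,d=(160,270,85,265) if n=="top" else (200,360,130,240)
    cv2.imwrite(f"pics/d_{n}.png",cv2.resize(im[c:d,a:b],None,fx=4 if n=="side" else 3.3,fy=4 if n=="side" else 3.3,interpolation=cv2.INTER_CUBIC))
pickle.dump(D,open("d.pkl","wb"))
E
```

```text
t 8.4 pos [ 0.4303 -0.1904  0.0439] yaw -0.0872 zaxis [-4.6e-03  9.0e-04 -1.0e+00] F [-0.56 -0.17 -1.5 ] T [ 0.02 -0.03 -0.03] op 0.0125
[0.0024, -0.0021, 0.0017, np.float64(-0.0007), -1]
```

View pics/d_side.png

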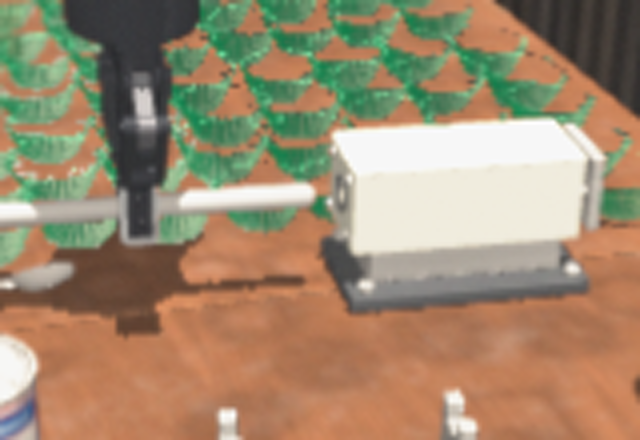

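View pics/d_top.png

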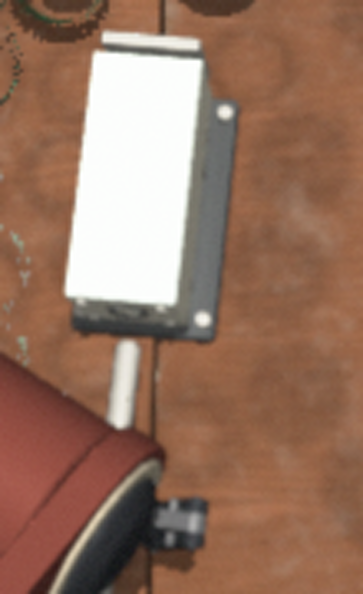

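```bash
cat >> h.py <<'E'
def rodfit_top(p,v0,v1,uc,z):
    "bright strip centre per row -> line in world at height z"
    g=p["img"].min(2).astype(float); L=[]
    for v in range(v0,v1):
        x=np.arange(int(uc)-9,int(uc)+10); w=np.clip(g[v,x]-110,0,60); L.append(((w*x).sum()/w.sum(),v))
    L=np.array(L); W=onz(p,L,z)[:,:2]; f=np.polyfit(W[:,0],W[:,1],1); return L,W,f
E
python3 - <<'E'
import pickle; from h import *
D=pickle.load(open("d.pkl","rb"));t=D["top"];s=D["side"]
c,a,r,n=mould_fit(t); print("mould",c,a,r)
u=np.array([np.cos(a),np.sin(a)]);m=c-.07*u; nrm=np.array([-u[1],u[0]])
g=t["img"].min(2); print(g[186:212:4,188:208])
L,W,f=rodfit_top(t,190,212,197,.0617); print(L[::4],"yaw",np.arctan(f[0]),"lat",((W-m)@nrm)[::4])
tc=np.array([.4303,-.1904]); ty=-.0872
print("tcp lat",(tc-m)@nrm,"pred y at .53",tc[1]+np.tan(ty)*(.53-tc[0]),"meas",np.polyval(f,.53))
gs=s["img"].min(2); print(gs[170:188,270:294:2]); print(proj(s,[[*(m-.016*u),.0617],[*(m),.06]]))
E
```

```text
mould [ 0.62294617 -0.20511834] -0.08701290048510658 ((623.7424926757812, -205.1463623046875), (59.51654052734375, 139.79312133789062), 85.0170669555664)
[[ 61  58  57  60  58  48  45  42  46  47  46  45  46  47  47  47  52  52
   50  48]
 [ 78  78  77  75  76  74  80 138 184 209 220 220 201 160 109  73  72  72
   53  53]
 [ 79  78  83  85  85  89 121 170 199 220 223 217 191 149  95  72  70  69
   53  58]
 [ 85  88  88  87  89  94 139 184 210 223 222 207 180 121  70  74  76  67
   54  98]
 [ 76  76  78  76  76 111 166 197 219 224 219 195 150  93  70  71  72  62
   46  67]
 [ 68  67  69  72  78 139 183 209 222 223 194 170 119  76  74  73  70  56
   43  63]
 [ 46  60  67  76 113 166 197 221 227 221 195 154  97  70  76  74  67  53
   39  61]]
[[198.17460317 190.        ]
 [197.73902439 194.        ]
 [197.3425     198.        ]
 [196.86901763 202.        ]
 [196.3241206  206.        ]
 [195.8808933  210.        ]] yaw -0.09098263935095577 lat [-0.00249127 -0.00254085 -0.00266284 -0.00264487 -0.00249763 -0.00253718]
tcp lat -0.002078900022933871 pred y at .53 -0.19911594275153136 meas -0
[... 295 characters left out ...]
 88 110 102 140 178 222 221]
 [199 213 225 222 126  97 113 108 121 177 222 222]
 [242 243 243 243 177 100 115 121 125 177 222 222]
 [241 241 239 237 185  94 117 131 126 177 221 221]
 [230 227 223 218 157  79 169 131 123 179 222 221]
 [194 189 184 176 119  56 222 118 116 178 222 222]
 [147 147 141 130  72  46 163 112 111 179 221 221]
 [107 119 100  88  63  45 119 121 121 182 222 222]
 [104 115  90  87  79  63  97 135 137 189 221 222]
 [103 106  85  87  85  85  91 136 141 190 222 222]
 [101  93  85  86  88  85  86 130 140 191 221 222]
 [ 99  89  86  87  87  84  87 122 142 191 222 221]
 [ 85  84  86  87  88  86  92 133 159 192 222 222]]
[[279.15466494 177.66640104]
 [285.7253189  177.86264332]]
```

apply_moves:
  deltas:
    - [0,-0.0024,0.001,0,-1]
    - [0,0,0,0,-1]
    - [0,0,0,0,-1]
    - [0,0,0,0,-1]
    - [0.003,0,0,0,-1]
    - [0.003,0,0,0,-1]
    - [0,0,0,0,-1]
    - [0,0,0,0,-1]

```text
t: 9.5
tool_pos: [0.4373, -0.1884, 0.0433]
tool_rot: [-3.138, 0.136, 0.006]
contact_force: [-0.4, 0.2, -2.0]
opening: 0.0128
```

```bash
cat > chk.py <<'E'
from station import ctrl; from h import *
import sys
o=ctrl.get_obs(); st(o)
a=-.0868; u=np.array([np.cos(a),np.sin(a)]); m=np.array([.5532,-.1990]); nr=np.array([-u[1],u[0]])
d=o["tool_pos"][:2]-m; print("tcp along %.4f lat %.4f  pred tip %.4f  Fx_along %.2f Flat %.2f"%(d@u,d@nr,d@u+.106,o["contact_force"][:2]@u,o["contact_force"][:2]@nr))
if len(sys.argv)>1:
    t=ctrl.get_image("top"); s=ctrl.get_image("side")
    for n,p in(("top",t),("side",s)):
        im=p["img"][:,:,::-1]; A,b,c,e=(160,270,85,265) if n=="top" else (200,360,130,240); f=3.3 if n=="top" else 4
        cv2.imwrite(f"pics/{sys.argv[1]}_{n}.png",cv2.resize(im[c:e,A:b],None,fx=f,fy=f,interpolation=cv2.INTER_CUBIC))
    L,W,f=rodfit_top(t,190,206,197,.060); print("cam rod yaw",np.arctan(f[0]),"lat",((W-m)@nr)[::4])
E
python3 chk.py e
```

```text
t 9.5 pos [ 0.4373 -0.1884  0.0433] yaw -0.0869 zaxis [-3.6e-03  3.0e-04 -1.0e+00] F [-0.4   0.17 -2.01] T [-0.03  0.01 -0.04] op 0.0128
tcp along -0.1164 lat 0.0005  pred tip -0.0104  Fx_along -0.41 Flat 0.14
cam rod yaw -0.09251199819174108 lat [8.29991979e-06 2.41467160e-04 1.41534843e-04 4.18829865e-04]
```

apply_moves:
  deltas:
    - [0.003,0,0,0,-1]
    - [0.003,0,0,0,-1]
    - [0.002,0,0,0,-1]
    - [0.002,0,0,0,-1]
    - [0.002,0,0,0,-1]
    - [0.002,0,0,0,-1]
    - [0,0,0,0,-1]
    - [0,0,0,0,-1]

```text
t: 10.6
tool_pos: [0.4522, -0.1897, 0.0432]
tool_rot: [-3.138, 0.136, 0.006]
contact_force: [-0.3, 0.2, -2.3]
opening: 0.013
```

```bash
python3 chk.py f
```

```text
t 10.6 pos [ 0.4522 -0.1897  0.0432] yaw -0.0869 zaxis [-3.7e-03  3.0e-04 -1.0e+00] F [-0.3   0.21 -2.25] T [ 0.03 -0.04 -0.03] op 0.013
tcp along -0.1014 lat 0.0005  pred tip 0.0046  Fx_along -0.32 Flat 0.19
 ** On entry to DLASCL parameter number  4 had an illegal value
 ** On entry to DLASCL parameter number  4 had an illegal value
 ** On entry to DLASCL parameter number  4 had an illegal value
 ** On entry to DLASCL parameter number  4 had an illegal value
 ** On entry to DLASCL parameter number  5 had an illegal value
 ** On entry to DLASCL parameter number  4 had an illegal valueh.py:41: RuntimeWarning: invalid value encountered in scalar divide
  x=np.arange(int(uc)-9,int(uc)+10); w=np.clip(g[v,x]-110,0,60); L.append(((w*x).sum()/w.sum(),v))
Traceback (most recent call last):
  File "chk.py", line 11, in <module>
    L,W,f=rodfit_top(t,190,206,197,.060); print("cam rod yaw",np.arctan(f[0]),"lat",((W-m)@nr)[::4])
          ~~~~~~~~~~^^^^^^^^^^^^^^^^^^^^
  File "h.py", line 42, in rodfit_top
    L=np.array(L); W=onz(p,L,z)[:,:2]; f=np.polyfit(W[:,0],W[:,1],1); return L,W,f
                                         ~~~~~~~~~~^^^^^^^^^^^^^^^^^
numpy.linalg.LinAlgError: SVD did not converge in Linear Least Squares
```

View pics/f_side.png

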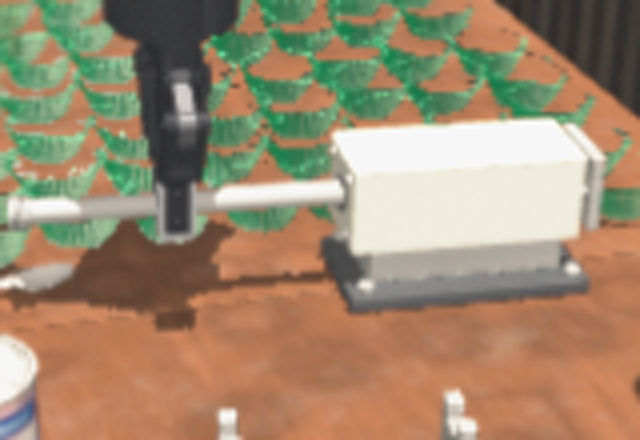

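apply_moves:
  deltas:
    - [0.002,0,0,0,-1]
    - [0.002,0,0,0,-1]
    - [0.002,0,0,0,-1]
    - [0.002,0,0,0,-1]
    - [0.002,0,0,0,-1]
    - [0.002,0,0,0,-1]
    - [0,0,0,0,-1]
    - [0,0,0,0,-1]

```text
t: 11.7
tool_pos: [0.4651, -0.1909, 0.0432]
tool_rot: [-3.138, 0.137, 0.006]
contact_force: [0.5, 0.3, -2.4]
opening: 0.0134
```

```bash
sed -i '/rodfit_top(t/d' chk.py; python3 chk.py g
```

```text
t 11.7 pos [ 0.4651 -0.1909  0.0432] yaw -0.087 zaxis [-3.5e-03  3.0e-04 -1.0e+00] F [ 0.49  0.29 -2.42] T [-0.   -0.01 -0.03] op 0.0134
tcp along -0.0885 lat 0.0005  pred tip 0.0175  Fx_along 0.46 Flat 0.33
```

The side view showed the tip entering the mouth at about crop (345, 190). It is now about 17 mm in with no force, so I'll go on.

apply_moves:
  deltas:
    - [0.003,0,0,0,-1]
    - [0.003,0,0,0,-1]
    - [0.003,0,0,0,-1]
    - [0.003,0,0,0,-1]
    - [0.003,0,0,0,-1]
    - [0.003,0,0,0,-1]
    - [0.003,0,0,0,-1]
    - [0,0,0,0,-1]

```text
t: 12.8
tool_pos: [0.4876, -0.1929, 0.0432]
tool_rot: [-3.139, 0.137, 0.005]
contact_force: [-0.3, -0.1, -2.4]
opening: 0.0131
```

```bash
python3 chk.py
```

```text
t 12.8 pos [ 0.4876 -0.1929  0.0432] yaw -0.0869 zaxis [-3.3e-03  2.0e-04 -1.0e+00] F [-0.3  -0.14 -2.36] T [ 0.03 -0.02  0.03] op 0.0131
tcp along -0.0658 lat 0.0004  pred tip 0.0402  Fx_along -0.28 Flat -0.16
```

apply_moves:
  deltas:
    - [0.003,0,0,0,-1]
    - [0.0035,0,0,0,-1]
    - [0.0035,0,0,0,-1]
    - [0.0035,0,0,0,-1]
    - [0.0035,0,0,0,-1]
    - [0.0035,0,0,0,-1]
    - [0.003,0,0,0,-1]
    - [0,0,0,0,-1]

```text
t: 13.8
tool_pos: [0.5128, -0.1951, 0.043]
tool_rot: [-3.139, 0.136, 0.005]
contact_force: [-0.3, -1.5, -1.7]
opening: 0.0126
```

```bash
python3 chk.py i
```

```text
t 13.8 pos [ 0.5128 -0.1951  0.043 ] yaw -0.0869 zaxis [-3.3e-03  2.0e-04 -1.0e+00] F [-0.27 -1.47 -1.73] T [-0.02 -0.02 -0.  ] op 0.0126
tcp along -0.0406 lat 0.0004  pred tip 0.0654  Fx_along -0.14 Flat -1.48
```

View pics/i_side.png

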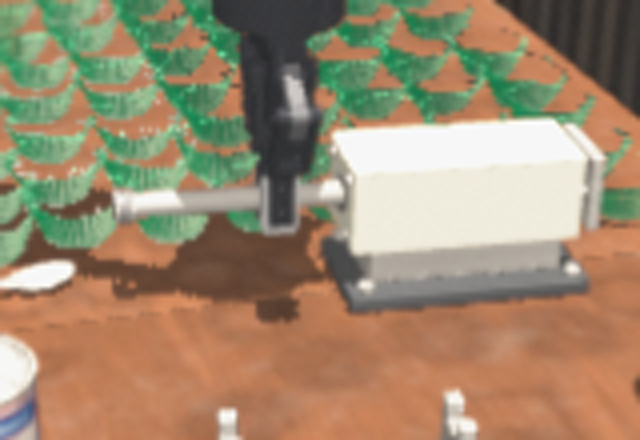

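apply_moves:
  deltas:
    - [0,0,0,0,-0.6]
    - [0,0,0,0,-0.2]
    - [0,0,0,0,0]
    - [0,0,0,0,0]
    - [0,0,0,0,0]
    - [0,0,0,0,0]
    - [0,0,0,0,0]
    - [0,0,0,0,0]

```text
t: 14.9
tool_pos: [0.5134, -0.1956, 0.0444]
tool_rot: [3.138, -0.137, -0.002]
contact_force: [-0.0, -0.3, 0.1]
opening: 0.0428
```

```bash
python3 chk.py j; python3 - <<'E'
import cv2
E
```

```text
t 14.9 pos [ 0.5134 -0.1956  0.0444] yaw -0.0872 zaxis [-0.0013 -0.001  -1.    ] F [-0.04 -0.28  0.12] T [-0.    0.01  0.02] op 0.0428
tcp along -0.0400 lat -0.0001  pred tip 0.0660  Fx_along -0.02 Flat -0.29
```

View pics/j_side.png

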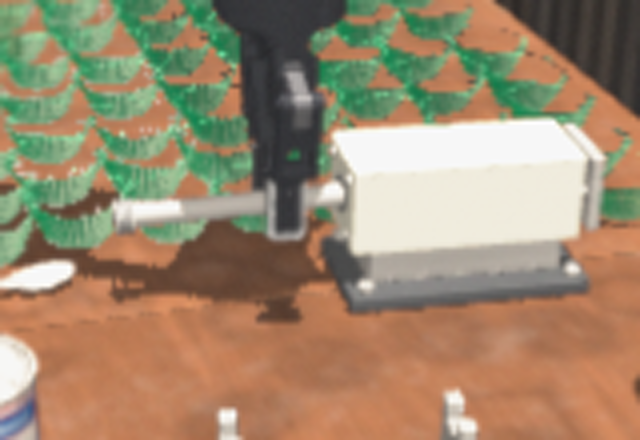

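View pics/j_top.png

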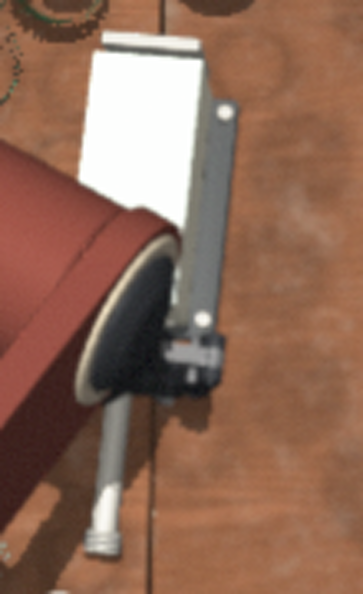

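apply_moves:
  deltas:
    - [-0.005,0,0,0,0]
    - [-0.01,0,0,0,0]
    - [-0.01,0,0,0,0]
    - [-0.01,0,0,0,0]
    - [-0.01,0,0.001,0,0]
    - [-0.01,0,0.001,0,0]
    - [-0.004,0,0.001,0,-0.2]
    - [0,0,0,0,-0.4]

```text
t: 16.0
tool_pos: [0.4495, -0.1899, 0.041]
tool_rot: [3.138, -0.138, -0.003]
contact_force: [-0.1, 0.3, 0.4]
opening: 0.0258
```

```bash
python3 chk.py k
```

```text
t 16.0 pos [ 0.4495 -0.1899  0.041 ] yaw -0.0877 zaxis [-1.8e-03 -8.0e-04 -1.0e+00] F [-0.09  0.33  0.38] T [-0.07  0.   -0.03] op 0.0258
tcp along -0.1041 lat 0.0001  pred tip 0.0019  Fx_along -0.11 Flat 0.32
```

View pics/k_side.png

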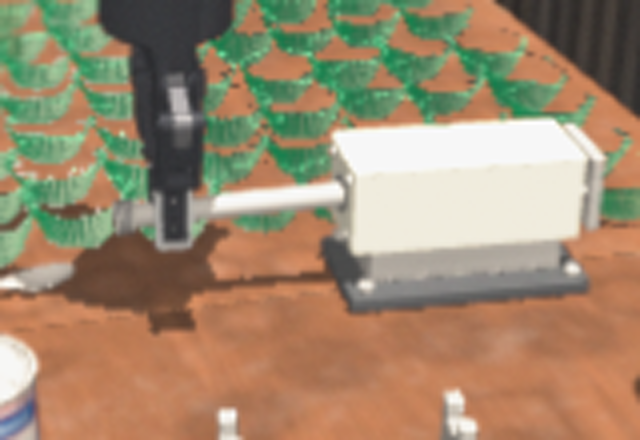

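View pics/k_top.png

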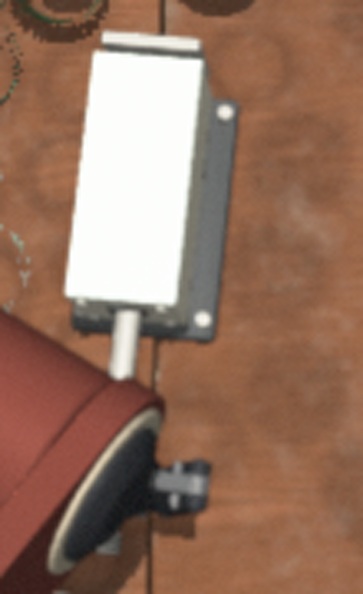

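apply_moves:
  deltas:
    - [0,0,0.0015,0,-0.45]
    - [0,0,0,0,-0.55]
    - [0,0,0,0,-0.65]
    - [0,0,0,0,-0.75]
    - [0,0,0,0,-1]
    - [0,0,0,0,-1]
    - [0,0,0,0,-1]
    - [0,0,0,0,-1]
  grip_force: 20

```text
t: 17.1
tool_pos: [0.4507, -0.19, 0.0398]
tool_rot: [3.138, -0.136, -0.002]
contact_force: [-0.5, 0.3, 1.1]
opening: 0.013
```

```bash
python3 chk.py l
```

```text
t 17.1 pos [ 0.4507 -0.19    0.0398] yaw -0.0867 zaxis [-1.4e-03 -9.0e-04 -1.0e+00] F [-0.53  0.34  1.1 ] T [ 0.02  0.02 -0.04] op 0.013
tcp along -0.1029 lat 0.0001  pred tip 0.0031  Fx_along -0.56 Flat 0.29
```

```bash
cat >> h.py <<'E'
def rodfit_side(p,c0,c1,r0=165,r1=195,m=np.array([.5532,-.1990]),a=-.0868):
    "rod centreline in the side view -> along, z in vertical plane through bore axis"
    u=np.array([np.cos(a),np.sin(a)]); nr=np.array([-u[1],u[0]])
    g=cv2.GaussianBlur(p["img"],(0,0),.7).astype(float); L=[]
    for c in range(c0,c1):
        col=g[r0:r1,c].min(1); k=col.argmax(); x=np.arange(max(0,k-5),min(len(col),k+6)); w=np.clip(col[x]-130,0,60)
        L.append((c,r0+(w*x).sum()/w.sum()))
    d=ray(p,L); t=((m-p["eye"][:2])@nr)/(d[:,:2]@nr); X=p["eye"]+d*t[:,None]
    al=(X[:,:2]-m)@u; f=np.polyfit(al,X[:,2],1); f2=X[:,2]-np.polyval(f,al)
    return f,f2.std(),al
E
cat > pit.py <<'E'
from station import ctrl; from h import *
import sys
p=ctrl.get_image("side"); c0=int(sys.argv[1]); c1=int(sys.argv[2])
f,s,al=rodfit_side(p,c0,c1); print("pitch %.4f z_mouth %.4f resid %.5f span %.3f %.3f"%(f[0],f[1],s,al[0],al[-1]))
cv2.imwrite("pics/last_side.png",cv2.resize(p["img"][130:240,200:360,::-1],None,fx=4,fy=4,interpolation=cv2.INTER_CUBIC))
E
python3 pit.py 254 282
python3 - <<'E'
import pickle; from h import *
p=pickle.load(open("d.pkl","rb"))["side"]; print(rodfit_side(p,246,270)[:2])
p=pickle.load(open("a.pkl","rb"))["side"]
E
```

```text
pitch 0.0343 z_mouth 0.0614 resid 0.00012 span -0.076 -0.011
(array([0.00663524, 0.06281645]), np.float64(0.0004121546798462228))
```

apply_moves:
  deltas:
    - [0,0,-0.001,0,-1]
    - [0,0,-0.001,0,-1]
    - [0,0,-0.001,0,-1]
    - [0,0,0,0,-1]
    - [0,0,0,0,-1]
    - [0,0,0,0,-1]
    - [0,0,0,0,-1]
    - [0,0,0,0,-1]

```text
t: 18.25
tool_pos: [0.4496, -0.1895, 0.0417]
tool_rot: [-3.139, 0.137, 0.006]
contact_force: [-0.8, -0.7, -1.7]
opening: 0.0134
```

```bash
python3 chk.py; python3 pit.py 254 282
```

```text
t 18.25 pos [ 0.4496 -0.1895  0.0417] yaw -0.0869 zaxis [-3.7e-03  2.0e-04 -1.0e+00] F [-0.81 -0.72 -1.75] T [0.03 0.09 0.09] op 0.0134
tcp along -0.1040 lat 0.0005  pred tip 0.0020  Fx_along -0.75 Flat -0.79
pitch 0.0174 z_mouth 0.0617 resid 0.00015 span -0.076 -0.012
```

```bash
python3 - <<'E'
import pickle; from h import *
p=pickle.load(open("d.pkl","rb"))["side"]
for n,c in (("f",(256,282)),("e",(254,275)),("g",(262,282)),("k",(254,282)),("i",(236,262))):
    im=cv2.resize(cv2.imread(f"pics/{n}_side.png"),(160,110),interpolation=cv2.INTER_AREA)[:,:,::-1]
    q=dict(p); q["img"]=np.zeros_like(p["img"]); q["img"][130:240,200:360]=im
    print(n,rodfit_side(q,*c)[:2])
E
```

```text
f (array([-0.00964125,  0.06269564]), np.float64(0.00010978532978277545))
e (array([-0.01607282,  0.06235301]), np.float64(0.00014769153374815457))
g (array([-0.00461172,  0.06291811]), np.float64(7.964787750431692e-05))
k (array([0.03274518, 0.06148189]), np.float64(9.683353664040647e-05))
i (array([-0.05495877,  0.05771837]), np.float64(0.0013647164453922949))
```

apply_moves:
  deltas:
    - [0,0,-0.001,0,-1]
    - [0,0,-0.0009,0,-1]
    - [0,0,0,0,-1]
    - [0,0,0,0,-1]
    - [0,0,0,0,-1]
    - [0,0,0,0,-1]
    - [0,0,0,0,-1]
    - [0,0,0,0,-1]

```text
t: 19.3
tool_pos: [0.4493, -0.1894, 0.0435]
tool_rot: [-3.138, 0.136, 0.007]
contact_force: [1.0, 0.4, -1.7]
opening: 0.0128
```

```bash
python3 chk.py; python3 pit.py 254 282
```

```text
t 19.3 pos [ 0.4493 -0.1894  0.0435] yaw -0.0869 zaxis [-4.5e-03  5.0e-04 -1.0e+00] F [ 0.95  0.39 -1.69] T [0.01 0.08 0.  ] op 0.0128
tcp along -0.1044 lat 0.0006  pred tip 0.0016  Fx_along 0.91 Flat 0.47
pitch 0.0103 z_mouth 0.0628 resid 0.00012 span -0.076 -0.012
```

apply_moves:
  deltas:
    - [0,0,-0.001,0,-1]
    - [0,0,0,0,-1]
    - [0,0,0,0,-1]
    - [0.002,0,0,0,-1]
    - [0.002,0,0,0,-1]
    - [0.002,0,0,0,-1]
    - [0,0,0,0,-1]
    - [0,0,0,0,-1]

```text
t: 20.35
tool_pos: [0.4557, -0.1899, 0.0445]
tool_rot: [-3.138, 0.136, 0.007]
contact_force: [-0.1, 0.2, -1.2]
opening: 0.0134
```

```bash
python3 chk.py; python3 pit.py 256 282
```

```text
t 20.35 pos [ 0.4557 -0.1899  0.0445] yaw -0.0868 zaxis [-4.6e-03  6.0e-04 -1.0e+00] F [-0.15  0.19 -1.17] T [ 0.01  0.19 -0.02] op 0.0134
tcp along -0.0979 lat 0.0006  pred tip 0.0081  Fx_along -0.16 Flat 0.17
pitch 0.0050 z_mouth 0.0631 resid 0.00018 span -0.071 -0.012
```

View pics/last_side.png

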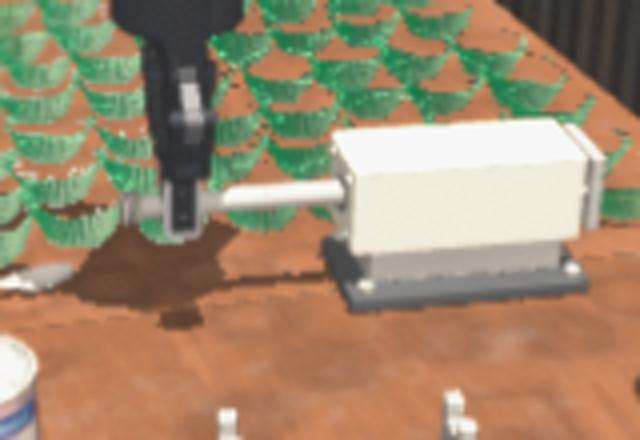

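apply_moves:
  deltas:
    - [0.002,0,0,0,-1]
    - [0.002,0,0,0,-1]
    - [0.002,0,0,0,-1]
    - [0.002,0,0,0,-1]
    - [0.002,0,0,0,-1]
    - [0.002,0,0,0,-1]
    - [0.002,0,0,0,-1]
    - [0,0,0,0,-1]

```text
t: 21.4
tool_pos: [0.4707, -0.1912, 0.0444]
tool_rot: [-3.138, 0.136, 0.007]
contact_force: [-0.3, -0.2, -2.5]
opening: 0.0131
```

```bash
sed -i 's/+\.106/+.1694/' chk.py; python3 chk.py; python3 pit.py 263 282
```

```text
t 21.4 pos [ 0.4707 -0.1912  0.0444] yaw -0.0868 zaxis [-4.5e-03  5.0e-04 -1.0e+00] F [-0.35 -0.21 -2.48] T [-0.03  0.14  0.01] op 0.0131
tcp along -0.0828 lat 0.0006  pred tip 0.0866  Fx_along -0.33 Flat -0.24
pitch 0.0095 z_mouth 0.0631 resid 0.00014 span -0.055 -0.012
```

apply_moves:
  deltas:
    - [0,0,0,0,-1]
    - [0.002,0,0,0,-1]
    - [0.002,0,0,0,-1]
    - [0.002,0,0,0,-1]
    - [0.002,0,0,0,-1]
    - [0.002,0,0,0,-1]
    - [0.0015,0,0,0,-1]
    - [0,0,0,0,-1]
  grip_force: 50

```text
t: 22.45
tool_pos: [0.4828, -0.1922, 0.0442]
tool_rot: [-3.138, 0.136, 0.008]
contact_force: [0.4, 0.2, -2.2]
opening: 0.0123
```

```bash
python3 chk.py; python3 pit.py 268 282
```

```text
t 22.45 pos [ 0.4828 -0.1922  0.0442] yaw -0.0868 zaxis [-4.9e-03  8.0e-04 -1.0e+00] F [ 0.38  0.16 -2.19] T [ 0.01  0.17 -0.01] op 0.0123
tcp along -0.0707 lat 0.0007  pred tip 0.0987  Fx_along 0.36 Flat 0.19
pitch 0.0208 z_mouth 0.0632 resid 0.00021 span -0.043 -0.012
```

apply_moves:
  deltas:
    - [0.001,0,0,0,-1]
    - [0.001,0,0,0,-1]
    - [0.001,0,0,0,-1]
    - [0.001,0,0,0,-1]
    - [0.001,0,0,0,-1]
    - [0.001,0,0,0,-1]
    - [0.001,0,0,0,-1]
    - [0.001,0,0,0,-1]

```text
t: 23.5
tool_pos: [0.4911, -0.1929, 0.0441]
tool_rot: [-3.138, 0.136, 0.008]
contact_force: [0.1, 1.2, -2.4]
opening: 0.0123
```

```bash
python3 chk.py
```

```text
t 23.5 pos [ 0.4911 -0.1929  0.0441] yaw -0.0869 zaxis [-5.1e-03  9.0e-04 -1.0e+00] F [ 0.06  1.18 -2.39] T [ 0.01  0.17 -0.08] op 0.0123
tcp along -0.0624 lat 0.0007  pred tip 0.1070  Fx_along -0.04 Flat 1.18
```

apply_moves:
  deltas:
    - [0.001,0,0,0,-1]
    - [0.001,0,0,0,-1]
    - [0.001,0,0,0,-1]
    - [0.001,0,0,0,-1]
    - [0.001,0,0,0,-1]
    - [0.001,0,0,0,-1]
    - [0.001,0,0,0,-1]
    - [0.001,0,0,0,-1]

```text
t: 24.5
tool_pos: [0.492, -0.1927, 0.0425]
tool_rot: [-3.135, 0.136, 0.04]
contact_force: [-8.4, 0.3, 1.7]
opening: 0.0124
```

```bash
python3 chk.py m
```

```text
t 24.5 pos [ 0.492  -0.1927  0.0425] yaw -0.0864 zaxis [-0.0252  0.0047 -0.9997] F [-8.42  0.27  1.71] T [ 0.08  1.1  -0.04] op 0.0124
tcp along -0.0615 lat 0.0010  pred tip 0.1079  Fx_along -8.41 Flat -0.46
```

View pics/m_side.png

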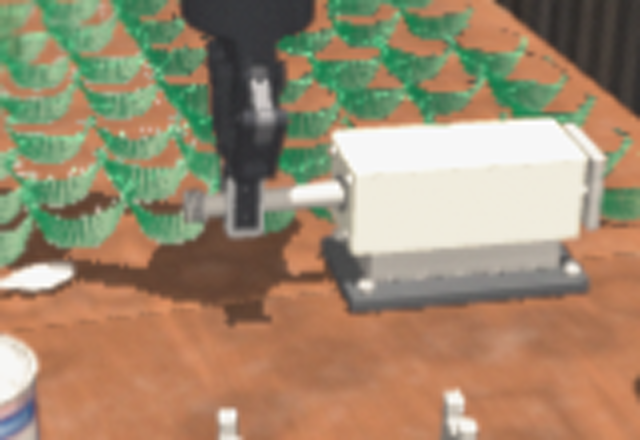

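View pics/m_top.png

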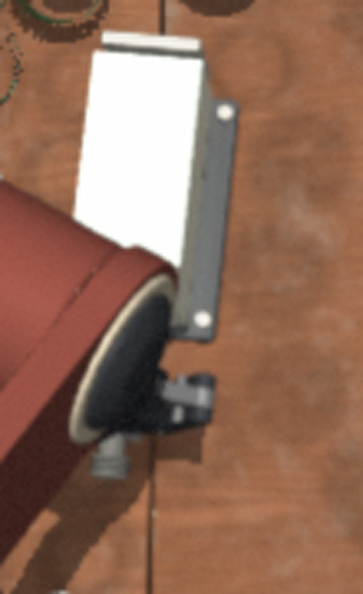

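apply_moves:
  deltas:
    - [0,0,-0.0012,0,-1]
    - [0.0022,0,-0.0003,0,-1]
    - [0.0022,0,-0.0003,0,-1]
    - [0.0022,0,-0.0003,0,-1]
    - [0,0,0,0,-1]
    - [0,0,0,0,-1]
    - [0,0,0,0,-1]
    - [0,0,0,0,-1]

```text
t: 25.6
tool_pos: [0.4961, -0.1929, 0.0436]
tool_rot: [-3.134, 0.136, 0.051]
contact_force: [-4.7, -0.7, -1.0]
opening: 0.0122
```

```bash
python3 chk.py n
```

```text
t 25.6 pos [ 0.4961 -0.1929  0.0436] yaw -0.0867 zaxis [-0.0321  0.0061 -0.9995] F [-4.7  -0.74 -0.99] T [ 0.03  0.58 -0.06] op 0.0122
tcp along -0.0574 lat 0.0011  pred tip 0.1120  Fx_along -4.61 Flat -1.14
```

View pics/n_side.png

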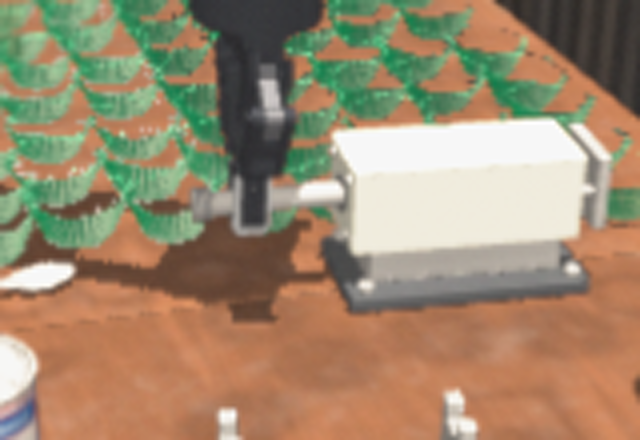

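apply_moves:
  deltas:
    - [0.0028,0.0003,-0.0003,0,-1]
    - [0.0028,0.0002,-0.0003,0,-1]
    - [0.0028,0.0002,-0.0003,0,-1]
    - [0,0,0,0,-1]
    - [0,0,0,0,-1]
    - [0,0,0,0,-1]
    - [0,0,0,0,-1]
    - [0,0,0,0,-1]

```text
t: 26.7
tool_pos: [0.5024, -0.1937, 0.0433]
tool_rot: [-3.132, 0.135, 0.059]
contact_force: [-4.5, -0.6, -1.0]
opening: 0.0121
```

```bash
python3 chk.py o
```

```text
t 26.7 pos [ 0.5024 -0.1937  0.0433] yaw -0.0864 zaxis [-0.0376  0.0078 -0.9993] F [-4.47 -0.63 -0.97] T [ 0.05  0.47 -0.01] op 0.0121
tcp along -0.0510 lat 0.0009  pred tip 0.1184  Fx_along -4.39 Flat -1.02
```

View pics/o_side.png

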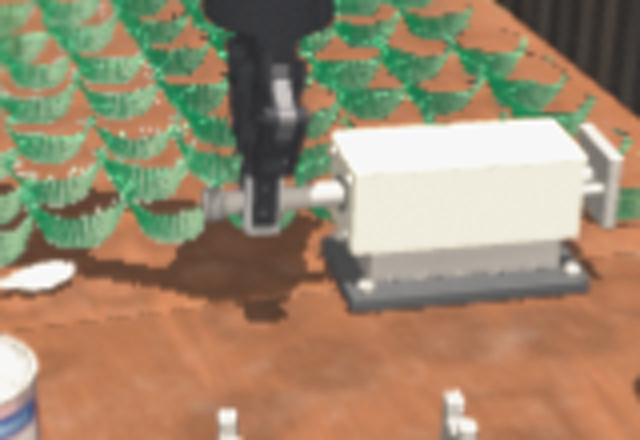

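apply_moves:
  deltas:
    - [0.0018,0.0002,-0.0002,0,-1]
    - [0.0018,0.0001,-0.0002,0,-1]
    - [0.0018,0,-0.0002,0,-1]
    - [0,0,0,0,-1]
    - [0,0,0,0,-1]
    - [0,0,0,0,-1]
    - [0,0,0,0,-1]
    - [0.0018,0,-0.0002,0,-1]

```text
t: 27.8
tool_pos: [0.507, -0.1941, 0.0431]
tool_rot: [-3.13, 0.135, 0.071]
contact_force: [-6.9, 0.6, 0.7]
opening: 0.0124
```

```bash
python3 chk.py q
```

```text
t 27.8 pos [ 0.507  -0.1941  0.0431] yaw -0.0861 zaxis [-0.0448  0.0094 -0.999 ] F [-6.93  0.57  0.65] T [ 0.03  0.83 -0.02] op 0.0124
tcp along -0.0464 lat 0.0009  pred tip 0.1230  Fx_along -6.95 Flat -0.03
```

View pics/q_side.png

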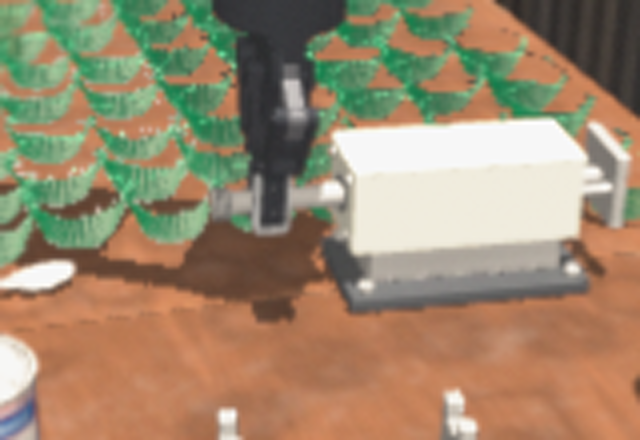

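apply_moves:
  deltas:
    - [0.0018,0.0001,-0.0004,0,-1]
    - [0.0018,0.0001,-0.0003,0,-1]
    - [0,0,0,0,-1]
    - [0,0,0,0,-1]
    - [0,0,0,0,-1]
    - [0,0,0,0,-1]
    - [0,0,0,0,-1]
    - [0.0018,0,-0.0002,0,-1]

```text
t: 28.9
tool_pos: [0.5084, -0.1943, 0.043]
tool_rot: [-3.128, 0.134, 0.089]
contact_force: [-13.8, 0.4, 3.7]
opening: 0.0121
```

```bash
python3 chk.py r
```

```text
t 28.9 pos [ 0.5084 -0.1943  0.043 ] yaw -0.0854 zaxis [-0.0562  0.0114 -0.9984] F [-13.8    0.43   3.72] T [ 0.02  1.7  -0.06] op 0.0121
tcp along -0.0450 lat 0.0008  pred tip 0.1244  Fx_along -13.78 Flat -0.76
```

View pics/r_side.png

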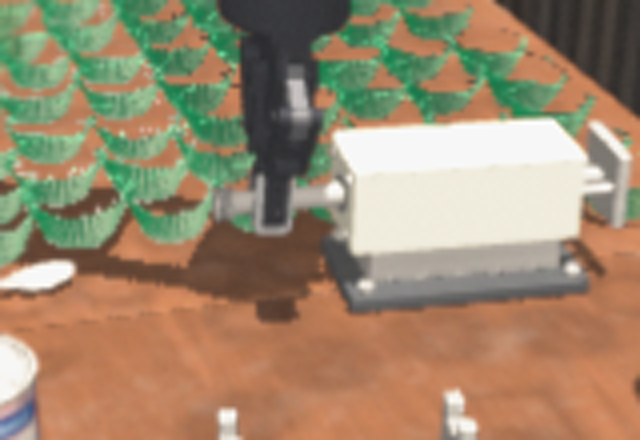

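apply_moves:
  deltas:
    - [0.002,0,-0.0007,0,-1]
    - [0.0021,0,-0.0004,0,-1]
    - [0.0022,0,-0.0004,0,-1]
    - [0,0,0,0,-1]
    - [0,0,0,0,-1]
    - [0,0,0,0,-1]
    - [0.002,0,-0.0004,0,-1]
    - [0.0022,0,-0.0004,0,-1]

```text
t: 30.0
tool_pos: [0.5081, -0.1942, 0.0429]
tool_rot: [-3.124, 0.132, 0.136]
contact_force: [-13.6, 0.3, 5.7]
opening: 0.0125
```

```bash
python3 chk.py s
```

```text
t 30.0 pos [ 0.5081 -0.1942  0.0429] yaw -0.0842 zaxis [-0.0859  0.0158 -0.9962] F [-13.57   0.32   5.69] T [ 0.05  1.78 -0.  ] op 0.0125
tcp along -0.0454 lat 0.0008  pred tip 0.1240  Fx_along -13.55 Flat -0.86
```

View pics/s_side.png

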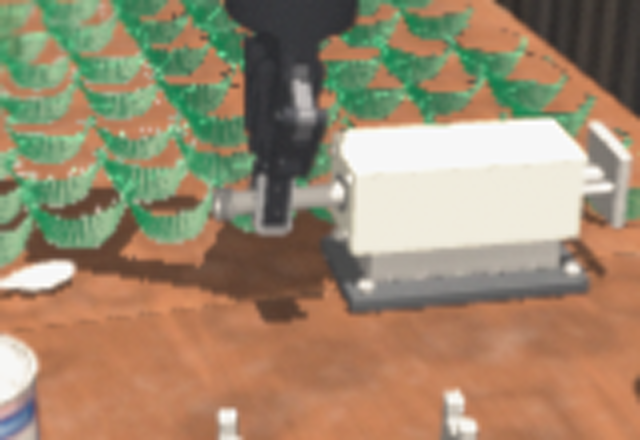

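```bash
cat > plate.py <<'E'
from h import *
import sys,pickle
def plate(p,m=np.array([.5532,-.1990]),a=-.0868):
    u=np.array([np.cos(a),np.sin(a)]); nr=np.array([-u[1],u[0]])
    s=np.arange(.135,.18,.0005); P=[]
    for lat in np.arange(-.018,.019,.003):
        X=np.c_[m+s[:,None]*u+lat*nr,np.full(len(s),.084)]; uv=proj(p,X).astype(np.float32)
        P.append(cv2.remap(p["img"].min(2).astype(np.float32),uv[:,0].reshape(1,-1),uv[:,1].reshape(1,-1),cv2.INTER_CUBIC)[0])
    P=np.median(P,0)
    return s,P
if __name__=="__main__":
    from station import ctrl
    D=pickle.load(open("a.pkl","rb"))["top"]; E=ctrl.get_image("top")
    for p in(D,E):
        s,P=plate(p); print(np.round(P[::4]).astype(int).tolist())
        g=np.gradient(P); k=np.where((P[:-1]>=120)&(P[1:]<120))[0]; print("falls",s[k], "rises",s[np.where((P[:-1]<120)&(P[1:]>=120))[0]])
E
python3 plate.py
```

```text
[249, 249, 250, 234, 125, 83, 144, 214, 222, 202, 118, 75, 75, 75, 75, 75, 77, 74, 73, 74, 73, 69, 68]
falls [0.143  0.1545] rises [0.146]
[253, 253, 254, 249, 159, 120, 125, 135, 149, 141, 100, 82, 79, 80, 110, 207, 238, 232, 167, 94, 81, 77, 76]
falls [0.145 0.154 0.172] rises [0.146 0.163]
```

apply_moves:
  deltas:
    - [0,0,0,0,-0.6]
    - [0,0,0,0,-0.5]
    - [0,0,0,0,-0.5]
    - [0,0,0,0,-0.5]
    - [0,0,0,0,-0.5]
    - [0,0,0,0,-0.5]
    - [0,0,0,0,-0.5]
    - [0,0,0,0,-0.5]

```text
t: 31.15
tool_pos: [0.5126, -0.1954, 0.0453]
tool_rot: [-3.127, 0.132, 0.119]
contact_force: [0.9, 0.3, -0.4]
opening: 0.0214
```

```bash
python3 chk.py t; python3 plate.py|tail -1
```

```text
t 31.15 pos [ 0.5126 -0.1954  0.0453] yaw -0.0844 zaxis [-0.0753  0.0128 -0.9971] F [ 0.93  0.27 -0.45] T [-0.02 -0.02 -0.06] op 0.0214
tcp along -0.0408 lat 0.0001  pred tip 0.1286  Fx_along 0.90 Flat 0.35
falls [0.145  0.154  0.1715] rises [0.146 0.163]
```

View pics/t_side.png

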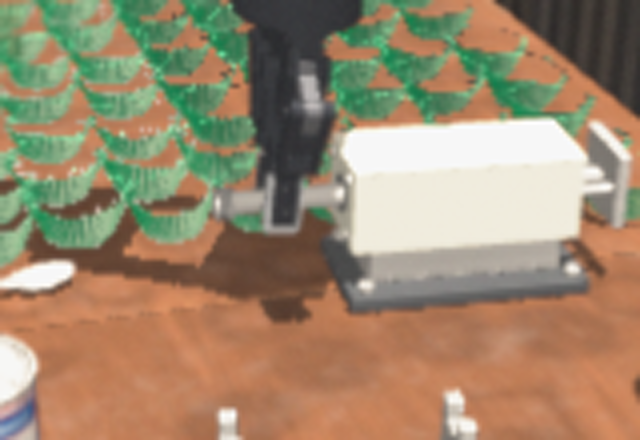

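apply_moves:
  deltas:
    - [-0.003,0,0.0012,0,-0.5]
    - [0,0,0,0,-0.5]
    - [0,0,0,0,-0.7]
    - [0,0,0,0,-1]
    - [0,0,0,0,-1]
    - [0,0,0,0,-1]
    - [0,0,0,0,-1]
    - [0,0,0,0,-1]
  grip_force: 50

```text
t: 32.3
tool_pos: [0.5092, -0.1949, 0.0444]
tool_rot: [-3.127, 0.132, 0.119]
contact_force: [-0.7, 0.4, 1.0]
opening: 0.0127
```

```bash
python3 chk.py
```

```text
t 32.3 pos [ 0.5092 -0.1949  0.0444] yaw -0.0843 zaxis [-0.0754  0.0132 -0.9971] F [-0.69  0.42  0.98] T [ 0.01 -0.01  0.05] op 0.0127
tcp along -0.0442 lat 0.0003  pred tip 0.1252  Fx_along -0.72 Flat 0.36
```

apply_moves:
  deltas:
    - [0,0,0,0,-1]
    - [0,0,0,0,-1]
    - [0,0,0,0,-1]
    - [0,0,0,0,-1]
    - [0,0,0,0,-1]
    - [0.0015,0,-0.0003,0,-1]
    - [0.002,0,-0.0006,0,-1]
    - [0.0023,0,-0.0008,0,-1]

```text
t: 33.3
tool_pos: [0.5092, -0.1948, 0.0443]
tool_rot: [-3.124, 0.131, 0.145]
contact_force: [-9.4, 0.1, 4.6]
opening: 0.012
```

```bash
python3 chk.py
```

```text
t 33.3 pos [ 0.5092 -0.1948  0.0443] yaw -0.0836 zaxis [-0.092   0.0156 -0.9956] F [-9.44  0.07  4.63] T [-0.    1.31  0.02] op 0.012
tcp along -0.0442 lat 0.0004  pred tip 0.1252  Fx_along -9.41 Flat -0.75
```

apply_moves:
  deltas:
    - [0,0,-0.0004,0,-1]
    - [0,0,0,0,-1]
    - [0,0,0,0,-1]
    - [0,0,0,0,-1]
    - [0,0,0,0,-1]
    - [0.0025,0,-0.0008,0,-1]
    - [0.003,0,-0.001,0,-1]
    - [0.003,0,-0.001,0,-1]
  grip_force: 40

```text
t: 34.3
tool_pos: [0.5089, -0.1947, 0.0446]
tool_rot: [-3.119, 0.13, 0.184]
contact_force: [-13.1, 0.1, 6.1]
opening: 0.0122
```

```bash
python3 chk.py u;python3 plate.py|tail -1
```

```text
t 34.3 pos [ 0.5089 -0.1947  0.0446] yaw -0.0825 zaxis [-0.1168  0.0189 -0.993 ] F [-13.06   0.1    6.07] T [0.03 1.7  0.01] op 0.0122
tcp along -0.0445 lat 0.0005  pred tip 0.1249  Fx_along -13.02 Flat -1.04
falls [0.145 0.154 0.172] rises [0.146 0.163]
```

View pics/u_side.png

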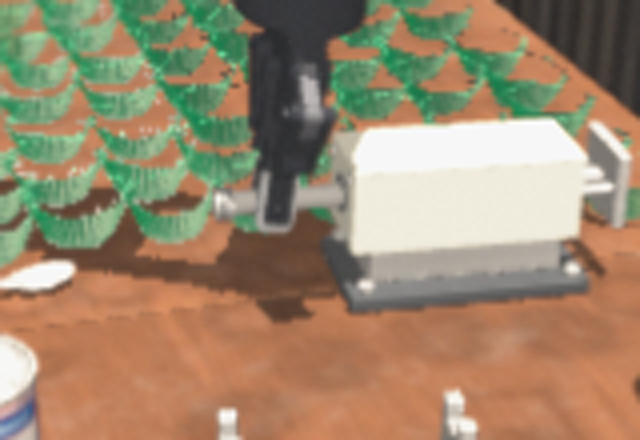

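apply_moves:
  deltas:
    - [0,0,-0.0005,0,-1]
    - [0,0,0,0,-1]
    - [0,0,0,0,-1]
    - [0,0,0,0,-1]
    - [0,0,0,0,-1]
    - [0.003,0,-0.001,0,-1]
    - [0.0036,0,-0.0014,0,-1]
    - [0.0038,0,-0.0014,0,-1]

```text
t: 35.45
tool_pos: [0.5087, -0.1946, 0.0449]
tool_rot: [-3.114, 0.128, 0.232]
contact_force: [-16.0, 0.4, 7.2]
opening: 0.0123
```

```bash
python3 chk.py;python3 plate.py|tail -1
```

```text
t 35.45 pos [ 0.5087 -0.1946  0.0449] yaw -0.0814 zaxis [-0.1471  0.0228 -0.9889] F [-16.05   0.4    7.2 ] T [-0.02  2.13 -0.  ] op 0.0123
tcp along -0.0447 lat 0.0005  pred tip 0.1247  Fx_along -16.02 Flat -1.00
falls [0.1445 0.154  0.172 ] rises [0.1455 0.163 ]
```

apply_moves:
  deltas:
    - [0.0038,0,-0.0014,0,-1]
    - [0.0038,0,-0.0014,0,-1]
    - [0,0,0,0,-1]
    - [0,0,0,0,-0.8]
    - [0,0,0,0,-0.4]
    - [0,0,0,0,0]
    - [0,0,0,0,0]
    - [0,0,0,0,0]

```text
t: 36.5
tool_pos: [0.51, -0.1948, 0.045]
tool_rot: [-3.11, 0.127, 0.261]
contact_force: [-0.2, 0.3, 0.0]
opening: 0.0426
```

```bash
python3 chk.py v;python3 plate.py|tail -1
```

```text
t 36.5 pos [ 0.51   -0.1948  0.045 ] yaw -0.0808 zaxis [-0.1658  0.0252 -0.9858] F [-0.2   0.26  0.01] T [-0.01 -0.09 -0.01] op 0.0426
tcp along -0.0434 lat 0.0004  pred tip 0.1260  Fx_along -0.22 Flat 0.25
falls [0.145 0.154 0.172] rises [0.1455 0.163 ]
```

View pics/v_side.png

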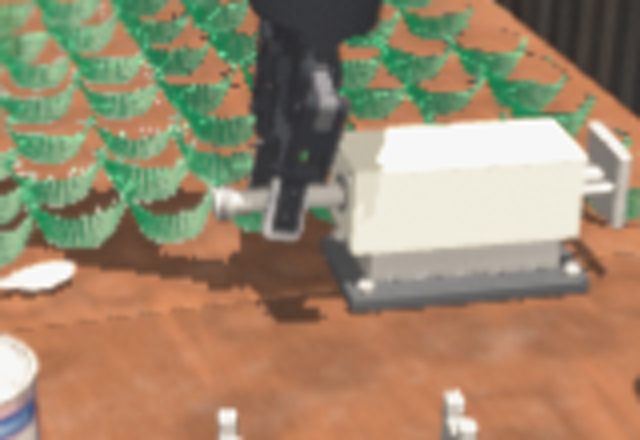

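apply_moves:
  deltas:
    - [-0.001,0,-0.006,0,0]
    - [-0.002,0,-0.012,0,0]
    - [-0.003,0,-0.018,0,0]
    - [-0.004,0,-0.022,0,0]
    - [-0.004,0,-0.022,0,0]
    - [-0.004,0,-0.022,0,0]
    - [-0.002,0,-0.01,0,0]
    - [0,0,0,0,0]

```text
t: 37.65
tool_pos: [0.5104, -0.1969, 0.1706]
tool_rot: [-3.114, 0.128, 0.251]
contact_force: [-0.2, -0.3, -0.5]
opening: 0.0426
```

```bash
python3 chk.py w;python3 plate.py|tail -1; python3 pit.py 260 282
```

```text
t 37.65 pos [ 0.5104 -0.1969  0.1706] yaw -0.0813 zaxis [-0.1591  0.0218 -0.987 ] F [-0.17 -0.29 -0.51] T [ 0.01 -0.11 -0.02] op 0.0426
tcp along -0.0429 lat -0.0017  pred tip 0.1265  Fx_along -0.15 Flat -0.30
falls [] rises []
pitch -0.0212 z_mouth 0.0595 resid 0.00043 span -0.062 -0.011
```

View pics/w_side.png

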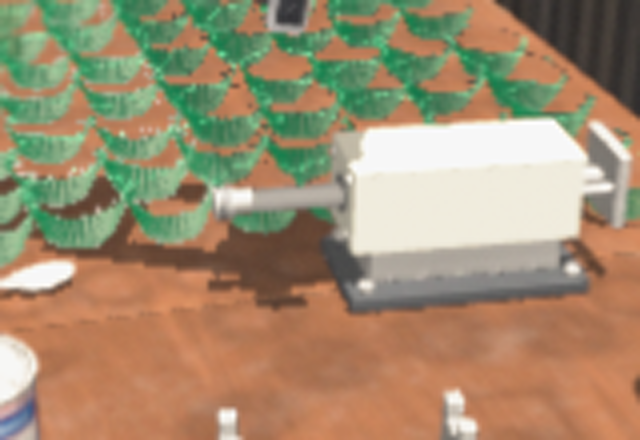

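View pics/w_top.png

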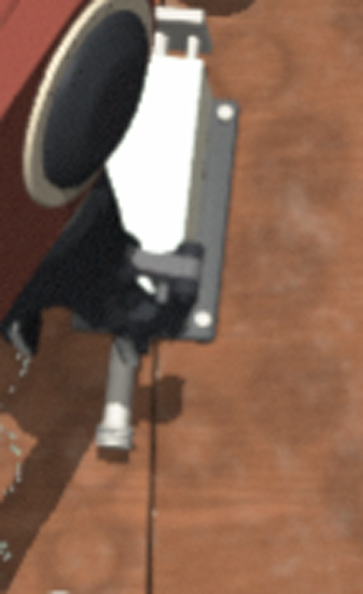

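```bash
python3 - <<'E'
import pickle; from h import *
p=pickle.load(open("d.pkl","rb")); s=p["side"];t=p["top"]
m=np.array([.5532,-.1990]);a=-.0868;u=np.array([np.cos(a),np.sin(a)]);nr=np.array([-u[1],u[0]])
d=ray(s,[(253.5,180.5)]);tt=((m-s["eye"][:2])@nr)/(d[:,:2]@nr);X=s["eye"]+d*tt[:,None];print((X[:,:2]-m)@u,X)
X=onz(t,[(160+113/3.3,85+449/3.3)],.055);print((X[:,:2]-m)@u,(X[:,:2]-m)@nr)
for q in(-.07,-.074,-.078):print(proj(s,[*(m+q*u),.06]))
E
```

```text
[-0.07731715] [[ 0.47617393 -0.1922973   0.05902516]]
[-0.07811964] [-0.00062355]
[[256.58742636 179.9020912 ]]
[[254.89936922 180.02202902]]
[[253.20887055 180.14229755]]
```

```bash
python3 -c "
from station import ctrl
print(ctrl.finish_job())"
```

```text
the job is handed in; nothing more can be done
None
```

The rod is home in the mould block with the ejector plate out. I released it, lifted the arm clear and handed the job in at about 38 s of the 64 s allowed.

**What I did:**
- **First hold:** I lifted the rod off its rest, lined it up with the bore and slid the tip about 65 mm in with no noticeable axial force. Then I let go, and the rod sagged by about 0.03 rad.
- **Second hold:** I took hold about 64 mm further back, lightly at first, and lifted the rod until it was close to level. I then pushed on. The tip met the ejector stem about 107 mm in, and the ejector dragged with roughly 5 to 9 N.
- **Pressing home:** At the stop I let go once and re-gripped to relieve stress. I then pressed until the axial force read 16 N, repeated the press without taking a reading, and released.

**Last checks:**
- **Rod depth:** The robot pose puts the tip about 125 mm inside. The cameras see 77 to 78 mm of rod standing out, which means 122 to 123 mm inside. The two differ by 2 to 3 mm, and both are past 118 mm.
- **Ejector plate:** It moved about 17 mm from where it started, and from the stop on it did not move at all, even at 16 N. The initial gap looked like 3 to 5 mm, so I judge it is on its 20 mm stop. I could not read the joint directly.
- **Straightness:** The last camera reading of the rod's tilt was -0.02 rad, but the rod was in shadow, so I don't trust that figure.
- **Tool tilt:** The tool tilted back by about 0.15 rad during the hard pushes, because each move starts from the measured pose. This put up to 7 N of vertical force on the tool. I only estimated the total force between rod and mould, at about 25 N against the 35 N limit.
- **Jar, tin and pot:** I kept well clear of them, but did not check their positions again at the end.

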